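# Couple the control desk's equipment rail with its hinged clamp ring

### The job

Join the two lengths of the equipment rail on the control desk: slide the loose length along its saddles and press its flange snugly home against the fixed one, then swing the hinged half of the clamp ring down over both flanges, and swing the latch up over the ring's ear until it is fully shut and holds the ring closed. Use measured, gentle force throughout: do not ram the flange, do not slam or lean on the ring, and do not force the latch against an ear that is not yet down. Leave the phone, the mug and the mouse where they are.

Things in the scene. Friction and masses are not known exactly. Their poses are not given: they have to be found in the camera images.
- coupling: fixed rail joint on a grey base plate 130 x 500 x 8 mm; origin on the desk under the joint; x towards the ring's hinge (away from the robot), y along the rail, z up. Rail axis along y, 105 mm up. At y > 0 the fixed 32 mm tube with flange, at y < 0 two 8 mm vee saddles (y = -65, -180) for the loose length. On the -x side a 30 mm wide lower ear, x = -34 to -80, top 93 mm up
- seat_face (a point): middle of the fixed flange's face (54 mm across, facing -y), on the rail's axis; axes as the coupling's. Round it the fixed lower half of the clamp ring (inner diameter 58, outer 72, 30 mm wide), open towards -y so that the loose flange slides in
- tube: loose rail length, tube 32 mm across, 210 mm long, 0.28 to 0.56 kg, with the same flange. Origin: middle of its flange face, on its axis; the tube runs to its -y. Lies on the saddles 22 to 45 mm short of the seat, slides with 1 to 5 N. Pinch it across its x about 95 mm behind the face. Home when the origin is at seat_face; press on with 5 to 10 N, over 25 N is ramming
- jaw (a joint): angle of the swinging upper half ring about its hinge, rad: 0 closed, 1.57 ear straight up, more leans away from the robot. Stiff hinge (0.14 N m): stays put. A spring plunger pushes it back from 0.03 to 0 (5 to 9 N at the ear): let go, it rises to about 0.03. At 0 the ear meets a stop; over 30 N there is leaning. Its conical groove draws in a loose flange 3 mm off but blocks on one farther off
- ear (a point): middle of the outer face of the jaw's ear, a flat plate 36 mm wide (y), 28 long, 8 thick; 95 mm from the hinge axis and 9 mm to its outer side; the ear ends 12 mm beyond. Closed, it is 50 mm on the -x side of the rail's axis, 114 mm above the desk, and the face looks up; open, the face looks away from the robot. Its z is normal to the face, its x points to the hinge
- jaw_hinge (a point): on the jaw's hinge axis (parallel to the rail), 45 mm on the +x side of the rail's axis and at its height
- latch (a joint): angle of the latch about its pivot, rad: 0 shut (its bar over the ear), 1.0 to 1.5 at the start, tab pointing out to -x; the tab rises as the angle falls. Hinge friction 0.22 N m: it stays where it is left. With the ear let go on the plunger, the bar meets it at about 0.25 rad and must then be pushed on against the spring, 4 to 12 N at latch_tab, to its stop at 0
- latch_tab (a point): point to pinch on the latch's tab, a steel plate 16 mm wide (along the coupling's y), 6 mm thick, 58 mm from the pivot; the tab goes on 18 mm beyond. Shut, the tab stands up, leaning 0.25 rad to -x, and this point is 84 mm on the -x side of the rail's axis, 154 mm above the desk
- latch_pivot (a point): on the latch's pivot axis (parallel to the rail), 74 mm on the -x side of the rail's axis, 97 mm above the desk
- phone: desk telephone, 190 x 170 x 57 mm, leave it alone; origin under its middle
- mug: white mug, 80 mm across, 90 mm tall, leave it alone; origin under its middle
- mouse: black computer mouse, 100 x 58 x 28 mm, leave it alone; origin under its middle
Things that resemble listed ones, but are neither listed nor needed, are in the scene too. Leave any black or pink look-alike of the tube alone.

How it is judged:
By the outcome, as a careful person would: the job done as asked, in the order asked, and still so for the second after the job is handed in, with the robot touching nothing.
It also fails if it takes over 72 s, if anything falls off the work surface, if the arm or the gripper's body presses on something with over 40 N, if the wrist force passes 120 N, or if a joint passes its speed limit or range.

### The arm

A 7-joint arm with a two-finger parallel gripper is mounted at the origin on the work surface. World frame = base frame: x ahead of the robot, y to its left, z up, the work surface at z = 0. Lengths are in m, angles in rad, forces in N, time in s.
With the tool pointing down it reaches from about 0.4 to 0.85 m from the base axis. Payload 10.4 kg.
Tool frame: the origin (TCP) lies on the centre line of the jaws, within the pads' length; the fingertips stand 17 mm ahead of it and the grasp point (between the pads) lies 2 mm behind it; z points along the fingers, y is the line along which they close (so a half turn about z gives the same grasp; the last joint's range is limited). The gripper opens to 85 mm and grips with 20 to 120 N. Pads are 22 mm wide; open, the fingers measure 114 mm over their backs; the gripper's body (76 mm by 85 mm) begins 54 mm behind the grasp point. The pads swing forward as they close: fully open they stand 13 mm farther back than shut.
Start: joints at [1.249, 0.332, -0.065, 1.46, 0.022, 1.35, -0.088], TCP at [0.184, -0.597, 0.248] pointing down, gripper open.
Joint ranges: [-2.6, 2.6], [-0.5, 2.12], [-1.47, 1.34], [0.16, 2.42], [-1.27, 4.41], [0.06, 2.06], [-2.6, 2.6]. Speed limits (rad/s): [2.22, 2.22, 2.79, 2.79, 3.14, 3.14, 3.14].

### API

Orientations are given as a unit quaternion [w, x, y, z].
In Python, from station import manip gives the robot as it stands.
- The arm moves only by the tool apply_moves, never from a script. Its argument "motion" is a list of rows, each a list of 3 entries, a list of its own where there are three numbers: the shift along the tool's x, y, z each as a share of 5 cm, from -1 to 1, then the turn, a rotation vector about the tool's x, y, z each as a share of 0.12 rad, from -1 to 1, then the opening, from 0 (shut) to 1 (fully open). In form: [[[tx, ty, tz], [ax, ay, az], fingers], ...]. A call has 1 to 12 rows; each row shifts and turns the commanded pose from where the row before left it, along the tool's axes as they then stand; what a row does not reach is not made up. A row lasts 1/10 s, in which the tool goes at most 50 mm and 8.59 degrees, less where a joint would pass 70% of its speed; a pose out of reach is approached as far as the arm can. A call with a number of a shift or a turn outside -1 to 1 is refused whole. A call with a gripper value outside its range is refused whole. The fingers move at their own pace and stop on an object; the grip force is fixed at half the most. Time passes only in rows, so rows that do not move let the fingers close. It gives the time, the measured TCP pose, the force, the opening and the grip force at its end, in the units of the state.
- manip.get_obs(): the state, without advancing time (a new reading comes with each control period).
- manip.read_camera(name): name is "side" or "top" or "wrist"; returns the picture (420x560x3 uint8, blue, green, red); there is no depth.
- manip.camera_model(name): a dict with "fx", "fy", "cx", "cy" (pixels), "camera_from_world" (4x4, takes a point from world to camera coordinates); the wrist camera has in their place "tool_from_camera" (4x4, takes a point from camera to tool coordinates, whose origin is the TCP and whose axes are the flange's). Camera axes: x right, y up, looking along -z (the intrinsics and any distortion apply to the point x, -y, -z); pixel columns grow to the right and rows downward; lengths in m; the calibration is good to about 2 mm. A picture is of the moment at which its call begins: read the wrist's pose just before it. camera_model takes no time and is no camera call.
- manip.sign_off(): hands the job in; it is judged then, once.
Trained networks look in the newest picture that a camera, given by its name, has taken for a name from the list of things; names that differ only in an ending like _2 or _b are one class to them, and where a whole thing is asked for, a point or a joint stands for the part that bears it (a point fixed in the world has none). Each returns a list of dicts, best first, with "conf" (0 to 1); they miss things now and then, are a little off and sometimes report something else, mostly with a low value. They report only what shows in the picture. A call takes as long as a camera call. They do not tell look-alikes from the thing itself.
- manip.spot_in(camera, name): "rect" ([left, top, width, height] in pixels, round what is visible of it).
The state is a dict: "time": time; "joint_positions": joint angles; "joint_vel": joint speeds; "tau": joint torques, N m; "position": TCP position; "orientation": TCP orientation; "force": force on the tool from outside, world axes, zero at the start; "ft_torque": the same for the moment, N m; "finger_gap": opening from 0.0 (shut) to 1.0 (fully open); "gripper_force": force on a finger pad.
Only numpy, scipy, OpenCV 4.12 (cv2) and the standard library are available. Lean on these libraries where they do the work, as an engineer would, in place of code of your own. Each camera call takes 0.05 s, during which the arm holds its last target. There are 200 camera calls.

## Working session

There is one attempt and no reset: what is moved stays moved. The work goes in short steps, Python scripts to look and compute and a tool call to move; the robot and the scene stay as the last step left them, time stands still between calls to the robot, and variables do not carry over. Pictures are saved under pics/ and viewed, at most 10 in all, crops included, and the job is handed in when it is done.

Besides the shell and the picture viewer there is one more tool, called after "Call:" as name([rows], argument=value, ...), one row to a line, values as JSON. apply_moves: Moves the arm, as the interface text tells. Its arguments: {"type":"object","properties":{"motion":{"type":"array"}},"required":["motion"]}

```bash
ls; mkdir -p pics; python3 - <<'E'
from station import manip
import cv2,numpy as np
o=manip.get_obs();print({k:np.round(v,3).tolist() for k,v in o.items()})
ims=[]
for c in("side","top"):
    im=manip.read_camera(c);cv2.imwrite(f"pics/{c}0.png",im)
    m=manip.camera_model(c);print(c,m["fx"],m["cx"],m["cy"],np.round(m["camera_from_world"],3).tolist(),[k for k in m])
    for n in("coupling","tube","jaw","ear","latch","phone"):
        print(c,n,[(np.round(d["rect"]).tolist(),round(d["conf"],2)) for d in manip.spot_in(c,n)][:4])
print(manip.camera_model("wrist"))
E
```

```text
pics
{'time': 0.0, 'joint_positions': [1.249, 0.333, -0.065, 1.461, 0.022, 1.35, -0.088], 'joint_vel': [0.0, -0.0, 0.0, 0.001, -0.001, -0.001, 0.0], 'tau': [-0.0, -62.545, 0.049, -39.161, 0.016, 0.01, 0.0], 'position': [0.184, -0.597, 0.248], 'orientation': [-0.001, 0.989, 0.149, -0.0], 'force': [0.276, 0.88, -0.024], 'ft_torque': [-0.015, -0.021, 0.02], 'gripper_force': 0.0, 'finger_gap': 0.998}
side 440.71247305878217 281.59734647366787 205.79525623437044 [[-0.958, -0.285, 0.021, 0.518], [0.166, -0.496, 0.852, -0.217], [-0.233, 0.82, 0.522, -1.277], [0.0, 0.0, 0.0, 1.0]] ['fx', 'fy', 'cx', 'cy', 'camera_from_world']
side coupling [([225.0, 183.0, 92.0, 117.0], 0.72)]
side tube [([226.0, 338.0, 94.0, 56.0], 0.81), ([327.0, 197.0, 52.0, 47.0], 0.7), ([286.0, 167.0, 51.0, 30.0], 0.68), ([262.0, 179.0, 31.0, 35.0], 0.61)]
side jaw [([248.0, 183.0, 14.0, 28.0], 0.85)]
side ear [([244.0, 182.0, 20.0, 31.0], 0.62)]
side latch []
side phone [([155.0, 226.0, 65.0, 46.0], 0.9)]
top 417.79281710139753 284.86384710318197 207.0979272038917 [[-0.014, -1.0, -0.016, -0.008], [0.989, -0.016, 0.146,
[... 263 characters left out ...]
, 60.0], 0.84), ([293.0, 196.0, 75.0, 12.0], 0.79)]
top jaw [([270.0, 177.0, 15.0, 16.0], 0.71)]
top ear [([271.0, 178.0, 11.0, 15.0], 0.67)]
top latch [([275.0, 230.0, 6.0, 25.0], 0.66)]
top phone [([203.0, 107.0, 71.0, 73.0], 0.61)]
{'fx': 337.81125344612764, 'fy': 337.81125344612764, 'cx': 274.98764411139024, 'cy': 212.9784709194154, 'tool_from_camera': array([[ 4.63699010e-04,  9.61763140e-01,  2.73882177e-01,
         6.80981154e-02],
       [ 9.99998565e-01,  3.22513648e-07, -1.69419030e-03,
        -3.88944949e-05],
       [-1.62949811e-03,  2.73882569e-01, -9.61761760e-01,
        -1.23918822e-01],
       [ 0.00000000e+00,  0.00000000e+00,  0.00000000e+00,
         1.00000000e+00]])}
```

```bash
python3 - <<'E'
import cv2,numpy as np
t=cv2.imread("pics/top0.png")[90:320,90:400];s=cv2.imread("pics/side0.png")[140:400,140:400]
cv2.imwrite("pics/t1.png",cv2.resize(t,None,fx=2.55,fy=2.55,interpolation=cv2.INTER_CUBIC))
cv2.imwrite("pics/s1.png",cv2.resize(s,None,fx=2.3,fy=2.3,interpolation=cv2.INTER_CUBIC))
E
```

```text
(no output)
```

View pics/t1.png

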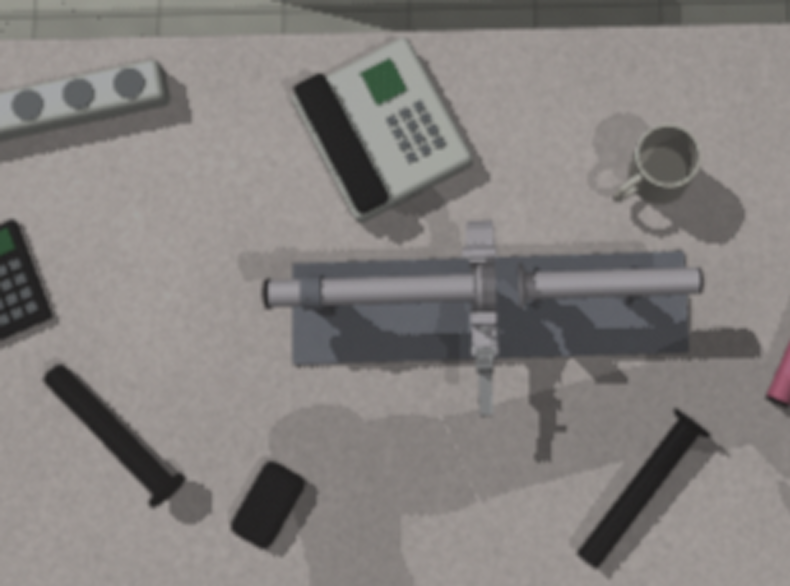

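View pics/s1.png

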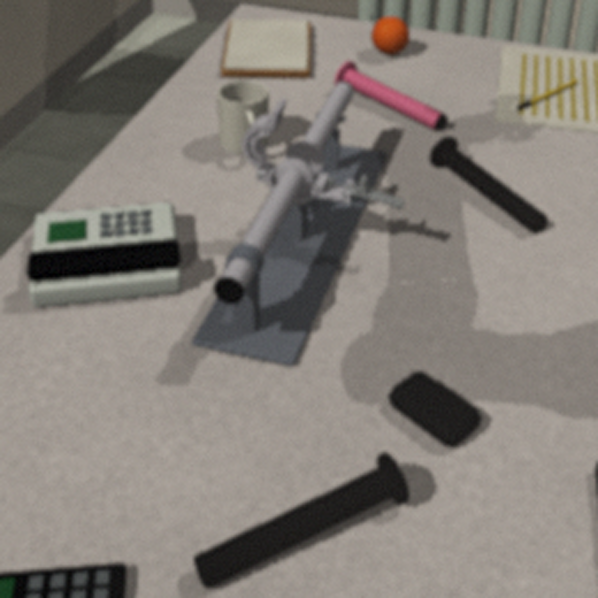

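The real loose length is the silver tube on the saddles (crop 530–700, 282; full-image ~293–368, 202). The black ones (crop 110,435 and 645,490) and the pink one (crop 785,370) are look-alikes. The jaw is open at (480,238) and the latch tab points out at (485,390). Next I compute poses.

```bash
cat > h.py <<'E'
from station import manip
import cv2,numpy as np
from scipy.spatial.transform import Rotation as R
def cam(c):
    m=manip.camera_model(c)
    K=np.array([[m["fx"],0,m["cx"]],[0,m["fy"],m["cy"]],[0,0,1]])
    if c=="wrist":
        o=manip.get_obs();T=np.eye(4);T[:3,:3]=rot(o).as_matrix();T[:3,3]=o["position"]
        W=T@m["tool_from_camera"]
    else: W=np.linalg.inv(m["camera_from_world"])
    return K,W
def rot(o): return R.from_quat(o["orientation"],scalar_first=True)
def ray(c,uv):
    K,W=c;d=np.linalg.inv(K)@[uv[0],uv[1],1];return W[:3,3],W[:3,:3]@(d*[1,-1,-1])
def onz(c,uv,z):
    p,d=ray(c,uv);return p+d*(z-p[2])/d[2]
def proj(c,P):
    K,W=c;q=np.linalg.inv(W)@np.r_[P,1];q=K@(q[:3]*[1,-1,-1]);return q[:2]/q[2]
E
python3 - <<'E'
from h import *
np.set_printoptions(precision=4,suppress=True)
c=cam("top");f=lambda u,v:(90+u/2.55,90+v/2.55)
for p in[(293,263),(688,252),(690,357),(295,366)]:print("plate",onz(c,f(*p),.008))
for n,p in dict(fixend=(267,293),fixmid=(400,290),flange=(486,287),loosefl=(530,283),looseend=(700,280)).items():print(n,onz(c,f(*p),.105))
print("tab end",onz(c,f(485,415),.09),onz(c,f(485,360),.09)); print("ear",onz(c,f(480,222),.2),onz(c,f(480,250),.2))
E
```

```text
plate [0.6347 0.2431 0.008 ]
plate [ 0.6404 -0.2606  0.008 ]
plate [ 0.5065 -0.2577  0.008 ]
plate [0.5029 0.2388 0.008 ]
fixend [0.5813 0.2532 0.105 ]
fixmid [0.5823 0.096  0.105 ]
flange [ 0.5841 -0.0055  0.105 ]
loosefl [ 0.588  -0.0573  0.105 ]
looseend [ 0.5883 -0.257   0.105 ]
tab end [ 0.4348 -0.002   0.09  ] [ 0.4994 -0.0028  0.09  ]
ear [ 0.6413 -0.0021  0.2   ] [ 0.6101 -0.0017  0.2   ]
```

```bash
cat >> h.py <<'E'
def plan(o,P,Rt,n,pos=None):
    """n equal rows [shift/5cm],[turn/.12] taking pose o to P,Rt (constant twist)"""
    R0=rot(o);d=R0.inv()*Rt;w=d.as_rotvec()/n
    S=sum(R.from_rotvec(w*k).as_matrix() for k in range(n))
    t=np.linalg.solve(S,R0.inv().apply(np.array(P)-o["position"]))
    print(n,"rows",np.round(t/.05,3).tolist(),np.round(w/.12,3).tolist())
def down(yaw,tilt=0): return R.from_euler("z",yaw)*R.from_euler("x",np.pi)*R.from_euler("y",tilt)
E
python3 - <<'E'
from h import *
plan(manip.get_obs(),[.587,-.13,.26],down(np.pi/2+.011),14)
E
```

```text
14 rows [0.944, 0.033, -0.017] [0.0, 0.0, -0.764]
```

Call:
apply_moves([
  [[0.94,0.03,-0.02],[0,0,-0.764],1],
  [[0.94,0.03,-0.02],[0,0,-0.764],1],
  [[0.94,0.03,-0.02],[0,0,-0.764],1],
  [[0.94,0.03,-0.02],[0,0,-0.764],1],
  [[0.94,0.03,-0.02],[0,0,-0.764],1],
  [[0.94,0.03,-0.02],[0,0,-0.764],1],
  [[0.94,0.03,-0.02],[0,0,-0.764],1],
])

```text
time: 1.4
position: [0.4627, -0.4291, 0.2553]
orientation: [0.0, 0.891, 0.455, 0.0]
force: [0.6, -0.7, -0.3]
finger_gap: 1.0
gripper_force: 0.0
```

Call:
apply_moves([
  [[0.94,0.03,-0.02],[0,0,-0.764],1],
  [[0.94,0.03,-0.02],[0,0,-0.764],1],
  [[0.94,0.03,-0.02],[0,0,-0.764],1],
  [[0.94,0.03,-0.02],[0,0,-0.764],1],
  [[0.94,0.03,-0.02],[0,0,-0.764],1],
  [[0.94,0.03,-0.02],[0,0,-0.764],1],
  [[0.94,0.03,-0.02],[0,0,-0.764],1],
  [[0,0,0],[0,0,0],1],
  [[0,0,0],[0,0,0],1],
])

```text
time: 2.3
position: [0.5837, -0.1295, 0.2625]
orientation: [0.0, 0.702, 0.712, 0.0]
force: [0.4, -1.1, -0.2]
finger_gap: 0.999
gripper_force: 0.0
```

```bash
python3 - <<'E'
from h import *
o=manip.get_obs();print(np.round(o["position"],4),np.round(rot(o).as_matrix(),3).tolist(),np.round(o["joint_positions"],2),o["force"],o["time"])
im=manip.read_camera("wrist");cv2.imwrite("pics/w1.png",cv2.resize(im,None,fx=1.42,fy=1.42))
for n in("tube","jaw","ear","latch","coupling"):print(n,[(np.round(d["rect"]).tolist(),round(d["conf"],2)) for d in manip.spot_in("wrist",n)][:4])
plan(o,[.587,-.13,.26],down(np.pi/2+.011),1)
E
```

```text
[ 0.5837 -0.1295  0.2625] [[-0.014, 1.0, 0.0], [1.0, 0.014, -0.0], [-0.0, 0.0, -1.0]] [ 0.58  0.31 -0.55  1.49  0.17  1.38  0.04] [ 0.37608789 -1.12209774 -0.20181409] 2.3
tube [([164.0, 344.0, 61.0, 38.0], 0.9), ([0.0, 163.0, 158.0, 127.0], 0.86), ([246.0, 91.0, 68.0, 244.0], 0.59), ([92.0, 0.0, 302.0, 281.0], 0.35)]
jaw [([321.0, 1.0, 73.0, 51.0], 0.56)]
ear [([320.0, 0.0, 74.0, 55.0], 0.91), ([93.0, 14.0, 90.0, 36.0], 0.55)]
latch [([90.0, 14.0, 93.0, 34.0], 0.86)]
coupling [([92.0, 0.0, 303.0, 279.0], 0.62)]
1 rows [-0.01, 0.067, 0.051] [0.003, 0.003, 0.021]
```

View pics/w1.png

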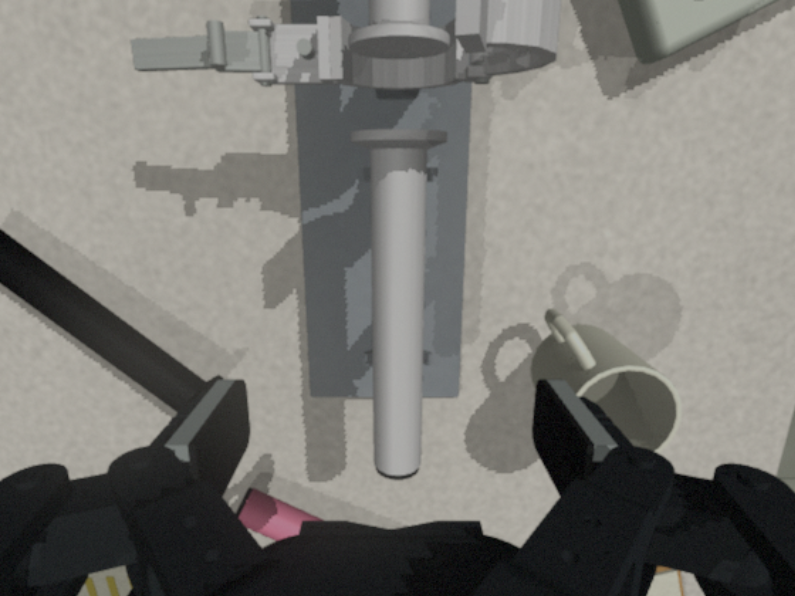

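The view is along the rail: the loose silver tube runs from (400,135) to (398,470), the fixed flange is at (400,40), the latch tab points out left at (150,55) and the jaw is open at right (520,40). The mug is right of the tube end at (610,400).

```bash
python3 - <<'E'
from h import *
np.set_printoptions(precision=4,suppress=True)
c=cam("wrist");f=lambda u,v:(u/1.42,v/1.42)
for n,p,z in[("axis",(399,250),.105),("axis",(397.5,440),.105),("tubeend",(398,462),.115),("loose face top",(399,130),.132),("loose L",(352,134),.105),("loose R",(447,134),.105),("fix rim top",(400,30),.132),("fixL",(350,40),.105),("fixR",(450,40),.105),("ring -y edge L",(330,80),.1),
 ("tabend top",(132,40),.09),("tabend bot",(135,70),.09),("pivot",(262,50),.097),("ear lower-left bound",(275,80),.093),("jaw tip",(557,45),.2),("plate L bottom",(312,397),.008),("plate R",(458,397),.008)]:
  print(n,onz(c,f(*p),z))
E
```

```text
axis [ 0.5869 -0.1111  0.105 ]
axis [ 0.5878 -0.2384  0.105 ]
tubeend [ 0.5881 -0.2483  0.115 ]
loose face top [ 0.5855 -0.046   0.132 ]
loose L [ 0.56   -0.0466  0.105 ]
loose R [ 0.6126 -0.0461  0.105 ]
fix rim top [ 0.5853 -0.0013  0.132 ]
fixL [0.5595 0.0002 0.105 ]
fixR [0.6122 0.0008 0.105 ]
ring -y edge L [ 0.5479 -0.0184  0.1   ]
tabend top [0.4373 0.0024 0.09  ]
tabend bot [ 0.4369 -0.0128  0.09  ]
pivot [ 0.5108 -0.0033  0.097 ]
ear lower-left bound [ 0.5162 -0.0177  0.093 ]
jaw tip [ 0.6393 -0.022   0.2   ]
plate L bottom [ 0.5151 -0.2573  0.008 ]
plate R [ 0.642 -0.256  0.008]
```

Call:
apply_moves([
  [[-0.1,0.04,0.8],[0,0,0],1],
  [[-0.1,0.03,0.8],[0,0,0.03],1],
  [[-0.03,0,0.8],[0,0,0],1],
  [[0,0,0.5],[0,0,0],1],
  [[0,0,0.29],[0,0,0],1],
  [[0,0,0],[0,0,0],1],
  [[0,0,0],[0,0,0],1],
])

```text
time: 3.3
position: [0.5878, -0.1424, 0.104]
orientation: [0.001, 0.704, 0.71, 0.0]
force: [-0.7, 0.8, 0.6]
finger_gap: 1.002
gripper_force: 0.0
```

Call:
apply_moves([
  [[0,0,0],[0,0,0],0],
  [[0,0,0],[0,0,0],0],
  [[0,0,0],[0,0,0],0],
  [[0,0,0],[0,0,0],0],
  [[0,0,0],[0,0,0],0],
  [[0,0,0],[0,0,0],0],
  [[0,0,0],[0,0,0],0],
  [[0,0,0],[0,0,0],0],
  [[0,0,0],[0,0,0],0],
])

```text
time: 4.2
position: [0.5882, -0.1422, 0.1038]
orientation: [0.001, 0.704, 0.71, 0.001]
force: [3.9, 0.1, 6.7]
finger_gap: 0.354
gripper_force: 59.4
```

Call:
apply_moves([
  [[0.06,0.01,-0.02],[0,0,0],0],
  [[0.1,0,-0.01],[0,0,0],0],
  [[0.12,0,0],[0,0,0],0],
  [[0.12,0,0],[0,0,0],0],
  [[0.12,0,0],[0,0,0],0],
  [[0.08,0,0],[0,0,0],0],
  [[0,0,0],[0,0,0],0],
])

```text
time: 4.9
position: [0.5874, -0.1116, 0.1042]
orientation: [-0.0, 0.704, 0.71, 0.0]
force: [3.9, -0.2, 1.3]
finger_gap: 0.354
gripper_force: 59.2
```

Call:
apply_moves([
  [[0.05,0,0],[0,0,0],0],
  [[0.05,0,0],[0,0,0],0],
  [[0.05,0,0],[0,0,0],0],
  [[0.04,0,0],[0,0,0],0],
  [[0,0,0],[0,0,0],0],
])

```text
time: 5.4
position: [0.5872, -0.1022, 0.1043]
orientation: [-0.0, 0.704, 0.71, 0.0]
force: [2.3, -1.1, 0.6]
finger_gap: 0.351
gripper_force: 59.2
```

Call:
apply_moves([
  [[0.02,0,0],[0,0,0],0],
  [[0.02,0,0],[0,0,0],0],
  [[0,0,0],[0,0,0],0],
])

```text
time: 5.7
position: [0.5872, -0.1005, 0.1042]
orientation: [-0.0, 0.704, 0.71, -0.0]
force: [3.6, -2.3, -0.2]
finger_gap: 0.354
gripper_force: 59.2
```

Call:
apply_moves([
  [[0.02,0,0],[0,0,0],0],
  [[0,0,0],[0,0,0],0],
])

```text
time: 5.9
position: [0.5872, -0.1, 0.1043]
orientation: [0.0, 0.704, 0.71, -0.0]
force: [3.0, -3.9, -0.4]
finger_gap: 0.359
gripper_force: 59.3
```

Call:
apply_moves([
  [[0.02,0,0],[0,0,0],0],
  [[0,0,0],[0,0,0],0],
])

```text
time: 6.1
position: [0.5872, -0.0999, 0.1042]
orientation: [0.001, 0.705, 0.71, -0.001]
force: [2.9, -6.6, 0.1]
finger_gap: 0.355
gripper_force: 59.3
```

```bash
python3 - <<'E'
from h import *
im=manip.read_camera("wrist");cv2.imwrite("pics/w2.png",cv2.resize(im,None,fx=1.42,fy=1.42))
E
```

```text
(no output)
```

View pics/w2.png

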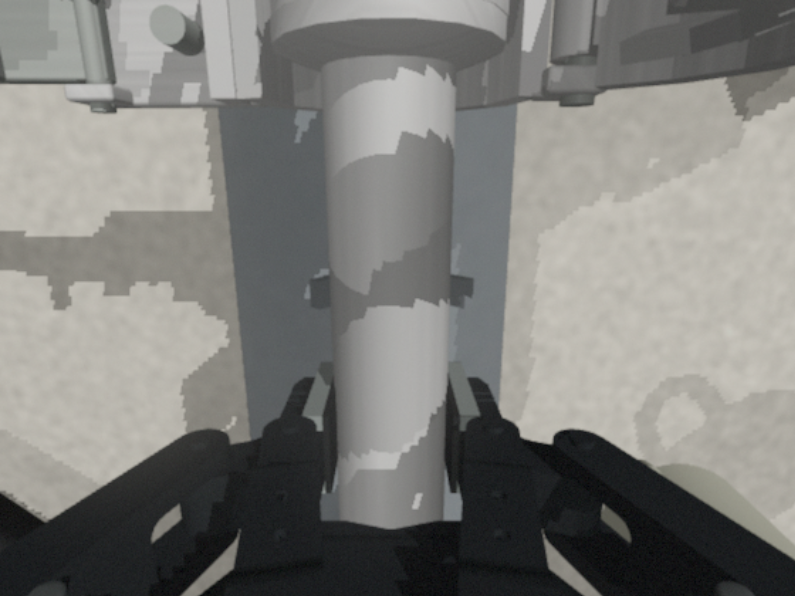

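The tube sits in the ring and the flange has stopped advancing (tube centred at column 390). I'll press to about 9 N, release and lift.

Call:
apply_moves([
  [[0.015,0,0],[0,0,0],0],
  [[0,0,0],[0,0,0],0],
  [[0,0,0],[0,0,0],0],
])

```text
time: 6.45
position: [0.5872, -0.0999, 0.1043]
orientation: [0.001, 0.705, 0.709, -0.001]
force: [3.2, -8.4, -1.3]
finger_gap: 0.355
gripper_force: 59.3
```

Call:
apply_moves([
  [[0,0,0],[0,0,0],0.7],
  [[0,0,0],[0,0,0],0.7],
  [[0,0,0],[0,0,0],0.7],
  [[0,0,0],[0,0,0],0.7],
  [[0,0,-0.4],[0,0,0],0.7],
  [[0,0,-0.8],[0,0,0],0.7],
  [[0,0,-0.9],[0,0,0],0.5],
  [[0,0,-0.9],[0,0,0],0.3],
  [[0,0,-0.6],[0,0,0],0],
  [[0,0,-0.4],[0,0,0],0],
  [[0,0,0],[0,0,0],0],
])

```text
time: 7.55
position: [0.5882, -0.0974, 0.3076]
orientation: [0.002, 0.704, 0.71, 0.001]
force: [0.0, -0.7, -0.5]
finger_gap: 0.006
gripper_force: 0.0
```

```bash
python3 - <<'E'
from h import *
o=manip.get_obs();print(np.round(o["position"],4),np.round(o["joint_positions"],2),o["force"],o["time"])
im=manip.read_camera("wrist");w=cv2.resize(im,None,fx=1.42,fy=1.42);cv2.imwrite("pics/w3.png",w)
s=manip.read_camera("side");cv2.imwrite("pics/s3.png",cv2.resize(s[160:300,200:360],None,fx=4,fy=4,interpolation=cv2.INTER_CUBIC))
plan(o,[.69,-.003,.32],down(np.pi+.01),14)
plan(o,[.69,-.003,.32],down(.01),14)
E
```

```text
[ 0.5882 -0.0974  0.3076] [ 0.54  0.29 -0.57  1.43  0.16  1.46 -0.02] [ 0.02111607 -0.67519121 -0.47766151] 7.55
14 rows [0.002, 0.22, -0.017] [0.002, 0.003, -0.936]
14 rows [0.219, 0.023, -0.018] [0.003, -0.002, 0.934]
```

View pics/w3.png

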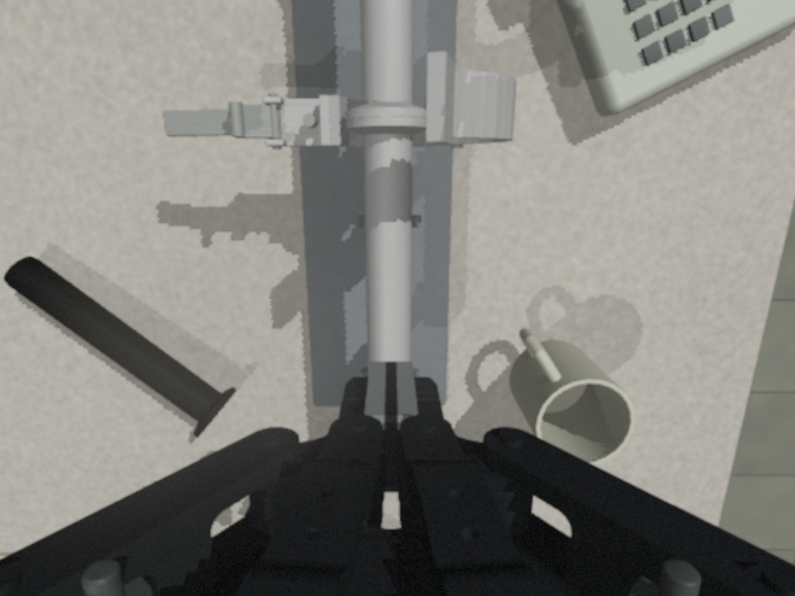

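View pics/s3.png

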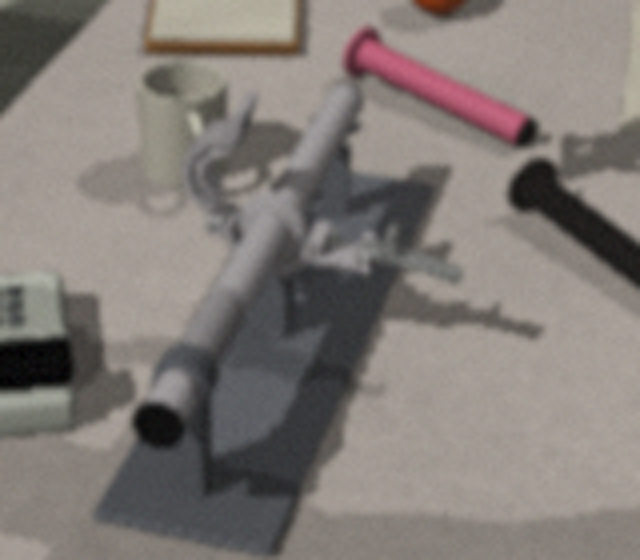

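```bash
python3 - <<'E'
from h import *
np.set_printoptions(precision=4,suppress=True)
c=cam("wrist");f=lambda u,v:(u/1.42,v/1.42)
for z in(.2,.212):print([onz(c,f(*p),z)[:2] for p in((427,52),(453,52),(453,145),(427,145))])
print("ring far",onz(c,f(515,105),.15),"tube axis",onz(c,f(390,250),.105),onz(c,f(388,105),.132))
print("tab",[onz(c,f(*p),.09)[:2] for p in((164,112),(164,135),(230,102),(230,136))], "pivot",onz(c,f(274,120),.1))
ct=cam("top");cs=cam("side");h=np.array([.631,-.003,.105])
# side-cam: ear tip ~ (200+250/4,160+95/4)
print("side tip obs",200+250/4,160+95/4,"top obs far edge",90+480/2.55,90+222/2.55)
for th in(1.4,1.5,1.6,1.7,1.8,1.9,2.0,2.1):
    d=np.array([-np.cos(th),0,np.sin(th)]);n=np.array([np.sin(th),0,np.cos(th)])
    P=h+.107*d+.005*n
    print(th,P,"side",proj(cs,P),"top",proj(ct,h+.107*d+.009*n), "ringtop",proj(ct,h+.045*d+.036*n),"wrist tip", proj(c,h+.107*d+.009*n)*1.42,proj(c,h+.107*d+.001*n)*1.42)
E
```

```text
[array([0.6007, 0.0183]), array([0.6119, 0.0184]), array([ 0.6136, -0.0196]), array([ 0.6018, -0.0197])]
[array([0.5999, 0.0159]), array([0.6105, 0.016 ]), array([ 0.6121, -0.02  ]), array([ 0.6009, -0.0201])]
ring far [0.6522 0.0032 0.15  ] tube axis [ 0.5855 -0.0839  0.105 ] [0.5837 0.0046 0.132 ]
tab [array([0.436 , 0.0038]), array([ 0.4343, -0.0106]), array([0.48  , 0.0103]), array([ 0.4782, -0.0108])] pivot [ 0.5104 -0.0014  0.1   ]
side tip obs 262.5 183.75 top obs far edge 278.2352941176471 177.05882352941177
1.4 [ 0.6177 -0.003   0.2113] side [258.4096 183.2113] top [278.5103 183.0716] ringtop [278.9654 174.4907] wrist tip [477.7748 102.3453] [458.4902 102.5774]
1.5 [ 0.6284 -0.003   0.2121] side [255.022  182.4268] top [278.4598 179.2383] ringtop [278.9765 173.0811] wrist tip [503.6198 102.466 ] [484.2609 102.4579]
1.6 [ 0.6391 -0.003   0.2118] side [251.6422 181.9587] top [278.4216 175.5035] ringtop [278.9937 171.8263] wrist tip [528.8104 102.9087] [509.8658 102.6602]
1.7 [ 0.6497 -0.003   0.2105] side [248.3081 181.8104] top [278.3962 171.9137] ringtop [279.0169 170.7385] wrist tip [552.7208 103.6588] [534.659  103.1796]
1.8 [ 0.6602 -0.003   0.2081] side [245.0565 181.9814] top [278.3837 168.5129] ringtop [279.0456 169.8276] wrist tip [574.7927 104.6904] [558.0332 103.9989]
1.9 [ 0.6703 -0.003   0.2046] side [241.9226 182.467 ] top [278.3843 165.3414] ringtop [279.0796 169.1013] wrist tip [594.5672 105.9677] [579.457  105.0896]
2.0 [ 0.6801 -0.003   0.2002] side [238.9396 183.259 ] top [278.3976 162.4351] ringtop [279.1183 168.565 ] wrist tip [611.7041 107.4485] [598.5033 106.4144]
2.1 [ 0.6893 -0.003   0.1948] side [236.1384 184.3456] top [278.4234 159.8251] ringtop [279.1614 168.2217] wrist tip [625.989 109.087] [614.8652 107.9302]
```

Flanges are together at wrist (388,118). The ear stands edge-on at (440,100), so the jaw is at about 1.3 rad, and the latch tab is at (164–270,122). I'll go above and behind the ear, turning a quarter.

```bash
cat >> h.py <<'E'
AX,Y0,YAW=.5855,-.002,.010
def traj(o,wps):
    """wps: list of (x,z,tilt); tool yaw pi+YAW, y at Y0; prints rows to 2-3 digits with cumulative rounding"""
    p=np.array(o["position"]);q=rot(o);out=[]
    for x,z,t in wps:
        Rt=down(np.pi+YAW,t);P=np.array([x,Y0-(x-AX)*-YAW,z])
        s=np.round(q.inv().apply(P-p)/.05,2);w=np.round((q.inv()*Rt).as_rotvec()/.12,2)
        p=p+q.apply(s*.05);q=q*R.from_rotvec(w*.12)
        out.append([(s+0).tolist(),(w+0).tolist(),0])
    print(str(out))
E
python3 - <<'E'
from h import *
plan(manip.get_obs(),[.655,-.002,.30],down(np.pi+.01),14)
print(down(np.pi,.3).apply([0,0,1]))
E
```

```text
14 rows [0.04, 0.182, 0.006] [-0.0, -0.0, -0.936]
[-2.95520207e-01  1.53185765e-16 -9.55336489e-01]
```

Call:
apply_moves([
  [[0.04,0.18,0],[0,0,-0.936],0],
  [[0.04,0.18,0],[0,0,-0.936],0],
  [[0.04,0.18,0],[0,0,-0.936],0],
  [[0.04,0.18,0],[0,0,-0.936],0],
  [[0.04,0.18,0],[0,0,-0.936],0],
  [[0.04,0.18,0],[0,0,-0.936],0],
  [[0.04,0.18,0],[0,0,-0.936],0],
])

```text
time: 8.35
position: [0.6402, -0.064, 0.3024]
orientation: [-0.001, 0.376, 0.926, -0.0]
force: [0.0, -0.4, 0.3]
finger_gap: 0.003
gripper_force: 0.0
```

Call:
apply_moves([
  [[0.04,0.18,0],[0,0,-0.936],0],
  [[0.04,0.18,0],[0,0,-0.936],0],
  [[0.04,0.18,0],[0,0,-0.936],0],
  [[0.04,0.18,0],[0,0,-0.936],0],
  [[0.04,0.18,0],[0,0,-0.936],0],
  [[0.04,0.18,0],[0,0,-0.936],0],
  [[0.04,0.18,0],[0,0,-0.936],0],
  [[0,0,0],[0,0,0],0],
  [[0,0,0],[0,0,0],0],
])

```text
time: 9.25
position: [0.654, -0.0031, 0.3032]
orientation: [-0.001, -0.003, 1.0, -0.0]
force: [-0.3, -0.7, -0.6]
finger_gap: 0.0
gripper_force: 0.0
```

```bash
python3 - <<'E'
from h import *
o=manip.get_obs();print(np.round(o["position"],4),np.round(o["joint_positions"],2),np.round(o["force"],2),o["time"])
manip.read_camera("wrist")
for n in("ear","latch","jaw"):print(n,[(np.round(d["rect"]).tolist(),round(d["conf"],2)) for d in manip.spot_in("wrist",n)][:3])
c=cam("wrist");print([proj(c,p) for p in ((.611,-.02,.2105),(.611,.016,.2105),(.436,.0,.09),(.51,0,.1))])
w=[(.645,.27,0),(.645,.235,0),(.642,.22,0)]
h=.631
# contact corner at r,n=.009; block half 11, tip 17 ahead
import math
def tcp(th,r,t):
    C=np.array([h-r*math.cos(th)+.009*math.sin(th),.105+r*math.sin(th)+.009*math.cos(th)])
    # tool dir a=(-sin t,-cos t); cross dir (-x side) b=(-cos t, sin t)
    a=np.array([-math.sin(t),-math.cos(t)]);b=np.array([-math.cos(t),math.sin(t)])
    return (*(C-.017*a-.011*b),t)
N=24
for k in range(N):
    th=1.38-(1.38-.15)*k/(N-1)
    t=-.35*min(1,max(0,(1.2-th)/.8)); w.append(tcp(th,.096,t))
print(np.round(w[2:],3).tolist());traj(o,w)
E
```

```text
[ 0.654  -0.0031  0.3032] [ 0.49  0.5  -0.82  1.25  0.36  1.54  1.29] [-0.28 -0.73 -0.65] 9.25
ear [([256.0, 147.0, 52.0, 57.0], 0.85)]
latch [([265.0, 0.0, 25.0, 26.0], 0.64)]
jaw [([255.0, 145.0, 54.0, 57.0], 0.85)]
[array([250.96556475, 160.96626046]), array([307.09869461, 161.41200978]), array([282.32552433, -65.07660894]), array([281.39162924,  29.41066871])]
[[0.642, 0.22, 0.0], [0.633, 0.218, -0.0], [0.628, 0.217, -0.0], [0.622, 0.216, -0.0], [0.617, 0.215, -0.0], [0.612, 0.214, -0.015], [0.607, 0.212, -0.038], [0.602, 0.211, -0.062], [0.597, 0.209, -0.085], [0.592, 0.207, -0.108], [0.587, 0.204, -0.132], [0.582, 0.201, -0.155], [0.578, 0.198, -0.179], [0.573, 0.195, -0.202], [0.569, 0.192, -0.225], [0.565, 0.188, -0.249], [0.562, 0.184, -0.272], [0.558, 0.18, -0.296], [0.555, 0.176, -0.319], [0.552, 0.172, -0.342], [0.549, 0.167, -0.35], [0.547, 0.163, -0.35], [0.545, 0.158, -0.35], [0.543, 0.153, -0.35], [0.542, 0.148, -0.35]]
[[[0.18, 0.04, 0.66], [0.0, -0.01, -0.03], 0], [[0.0, 0.0, 0.7], [0.0, 0.0, 0.0], 0], [[0.06, 0.0, 0.3], [0.0, 0.0, 0.0], 0], [[0.18, 0.0, 0.04], [0.0
[... 274 characters left out ...]
0, 0.04], [0.0, -0.19, 0.0], 0], [[0.1, 0.0, 0.03], [0.0, -0.2, 0.0], 0], [[0.1, 0.0, 0.04], [0.0, -0.19, 0.0], 0], [[0.1, 0.0, 0.04], [0.0, -0.2, 0.0], 0], [[0.1, 0.0, 0.05], [0.0, -0.19, 0.0], 0], [[0.1, 0.0, 0.05], [0.0, -0.2, 0.0], 0], [[0.09, 0.0, 0.05], [0.0, -0.19, 0.0], 0], [[0.09, 0.0, 0.05], [0.0, -0.2, 0.0], 0], [[0.1, 0.0, 0.05], [0.0, -0.19, 0.0], 0], [[0.09, 0.0, 0.06], [0.0, -0.2, 0.0], 0], [[0.08, 0.0, 0.06], [0.0, -0.19, 0.0], 0], [[0.09, 0.0, 0.06], [0.0, -0.2, 0.0], 0], [[0.08, 0.0, 0.07], [0.0, -0.06, 0.0], 0], [[0.07, 0.0, 0.08], [0.0, 0.0, 0.0], 0], [[0.07, 0.0, 0.07], [0.0, 0.0, 0.0], 0], [[0.06, 0.0, 0.08], [0.0, 0.0, 0.0], 0], [[0.06, 0.0, 0.09], [0.0, 0.0, 0.0], 0]]
```

Call:
apply_moves([
  [[0.18,0.04,0.66],[0,0,-0.03],0],
  [[0,0,0.7],[0,0,0],0],
  [[0.06,0,0.3],[0,0,0],0],
  [[0,0,0],[0,0,0],0],
  [[0.18,0,0.04],[0,0,0],0],
  [[0.11,0,0.02],[0,0,0],0],
  [[0.1,0,0.02],[0,0,0],0],
  [[0.1,0,0.02],[0,0,0],0],
  [[0,0,0],[0,0,0],0],
])

```text
time: 10.35
position: [0.6174, -0.0013, 0.2169]
orientation: [0.0, -0.007, 1.0, -0.0]
force: [-0.1, -0.7, 0.5]
finger_gap: -0.002
gripper_force: 0.0
```

Call:
apply_moves([
  [[0.1,0,0.03],[0,-0.13,0],0],
  [[0.11,0,0.02],[0,-0.19,0],0],
  [[0.1,0,0.03],[0,-0.2,0],0],
  [[0.11,0,0.04],[0,-0.19,0],0],
  [[0.1,0,0.03],[0,-0.2,0],0],
  [[0.1,0,0.04],[0,-0.19,0],0],
])

```text
time: 10.95
position: [0.587, -0.0018, 0.2052]
orientation: [0.067, -0.007, 0.998, 0.0]
force: [0.9, -0.1, 0.5]
finger_gap: -0.001
gripper_force: 0.5
```

Call:
apply_moves([
  [[0.1,0,0.04],[0,-0.2,0],0],
  [[0.1,0,0.05],[0,-0.19,0],0],
  [[0.1,0,0.05],[0,-0.2,0],0],
  [[0.09,0,0.05],[0,-0.19,0],0],
  [[0.09,0,0.05],[0,-0.2,0],0],
])

```text
time: 11.45
position: [0.5655, -0.0021, 0.189]
orientation: [0.125, -0.006, 0.992, 0.001]
force: [-1.2, 0.2, 0.6]
finger_gap: 0.001
gripper_force: 0.4
```

```bash
python3 - <<'E'
from h import *
o=manip.get_obs();print(np.round(o["position"],4),np.round(o["force"],2))
im=manip.read_camera("wrist")
s=manip.read_camera("side")
a=cv2.resize(im[:,100:460],(360,420));b=cv2.resize(s[160:260,200:300],(420,420),interpolation=cv2.INTER_CUBIC)
cv2.imwrite("pics/c1.png",np.hstack([a,b]))
E
```

```text
[ 0.5655 -0.0021  0.189 ] [-1.17  0.19  0.61]
```

View pics/c1.png

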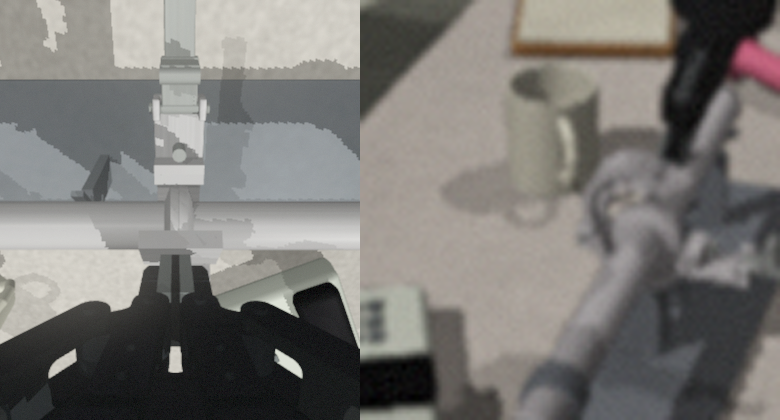

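The ear (left image, 180,240) is riding just ahead of the fingers and the jaw is partly down. I'll carry on.

Call:
apply_moves([
  [[0.1,0,0.05],[0,-0.19,0],0],
  [[0.09,0,0.06],[0,-0.2,0],0],
  [[0.08,0,0.06],[0,-0.19,0],0],
  [[0.09,0,0.06],[0,-0.2,0],0],
  [[0.08,0,0.07],[0,-0.06,0],0],
  [[0.07,0,0.08],[0,0,0],0],
  [[0.07,0,0.07],[0,0,0],0],
  [[0.06,0,0.08],[0,0,0],0],
  [[0.06,0,0.09],[0,0,0],0],
  [[0,0,0],[0,0,0],0],
])

```text
time: 12.55
position: [0.542, -0.0022, 0.1481]
orientation: [0.174, -0.007, 0.985, 0.001]
force: [-0.2, -0.5, 0.5]
finger_gap: 0.001
gripper_force: 0.0
```

```bash
python3 - <<'E'
from h import *
import math
o=manip.get_obs();print(np.round(o["position"],4),np.round(o["force"],2),rot(o).apply([0,0,1]))
t=-.35;a=np.array([-math.sin(t),-math.cos(t)]);b=np.array([-math.cos(t),math.sin(t)])
p=np.array(o["position"])[[0,2]];C=p+.017*a+.011*b;print("corner",C)
w=[]
for th in(.12,.09,.06,.045,.03,.015,0,-.01):
    c=np.array([.631-.096*math.cos(th)+.009*math.sin(th),.105+.096*math.sin(th)+.009*math.cos(th)])
    w.append((*(c-.017*a-.011*b),t))
print(np.round(w,4).tolist());traj(o,w)
E
```

```text
[ 0.542  -0.0022  0.1481] [-0.22 -0.47  0.47] [ 0.341909    0.00494226 -0.93972007]
corner [0.53752246 0.12834203]
[[0.5413, 0.1452, -0.35], [0.5407, 0.1423, -0.35], [0.5402, 0.1395, -0.35], [0.54, 0.1381, -0.35], [0.5398, 0.1366, -0.35], [0.5396, 0.1352, -0.35], [0.5395, 0.1337, -0.35], [0.5394, 0.1328, -0.35]]
[[[0.03, 0.0, 0.05], [0.01, -0.01, 0.02], 0], [[0.03, 0.0, 0.05], [0.0, 0.0, 0.0], 0], [[0.03, 0.0, 0.05], [0.0, 0.0, 0.0], 0], [[0.02, 0.0, 0.02], [0.0, 0.0, 0.0], 0], [[0.01, 0.0, 0.03], [0.0, 0.0, 0.0], 0], [[0.01, 0.0, 0.03], [0.0, 0.0, 0.0], 0], [[0.02, 0.0, 0.02], [0.0, 0.0, 0.0], 0], [[0.0, 0.0, 0.02], [0.0, 0.0, 0.0], 0]]
```

Call:
apply_moves([
  [[0.03,0,0.05],[0,0,0],0],
  [[0.03,0,0.05],[0,0,0],0],
  [[0.03,0,0.05],[0,0,0],0],
  [[0,0,0],[0,0,0],0],
])

```text
time: 12.95
position: [0.5406, -0.0024, 0.14]
orientation: [0.174, -0.007, 0.985, 0.001]
force: [0.3, -0.3, 0.2]
finger_gap: 0.001
gripper_force: 0.0
```

Call:
apply_moves([
  [[0.02,0,0.02],[0,0,0],0],
  [[0.01,0,0.03],[0,0,0],0],
  [[0,0,0],[0,0,0],0],
])

```text
time: 13.25
position: [0.5402, -0.0024, 0.1373]
orientation: [0.174, -0.006, 0.985, 0.001]
force: [0.0, -0.8, 0.0]
finger_gap: -0.004
gripper_force: 0.0
```

Call:
apply_moves([
  [[0.01,0,0.02],[0,0,0],0],
  [[0.01,0,0.02],[0,0,0],0],
  [[0,0,0],[0,0,0],0],
])

```text
time: 13.55
position: [0.54, -0.0024, 0.1355]
orientation: [0.174, -0.006, 0.985, 0.001]
force: [-5.1, 0.7, 4.6]
finger_gap: -0.0
gripper_force: 3.1
```

Call:
apply_moves([
  [[0.01,0,0.02],[0,0,0],0],
  [[0.01,0,0.02],[0,0,0],0],
  [[0,0,0],[0,0,0],0],
])

```text
time: 13.85
position: [0.5398, -0.0024, 0.1335]
orientation: [0.174, -0.007, 0.985, 0.001]
force: [-9.2, -0.1, 11.9]
finger_gap: 0.002
gripper_force: 6.4
```

```bash
python3 - <<'E'
from h import *
im=manip.read_camera("wrist")
s=manip.read_camera("side")
a=cv2.resize(im[20:260,160:400],(420,420),interpolation=cv2.INTER_CUBIC);b=cv2.resize(s[170:240,230:300],(370,420),interpolation=cv2.INTER_CUBIC)
cv2.imwrite("pics/c2.png",np.hstack([a,b]))
E
```

```text
(no output)
```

View pics/c2.png

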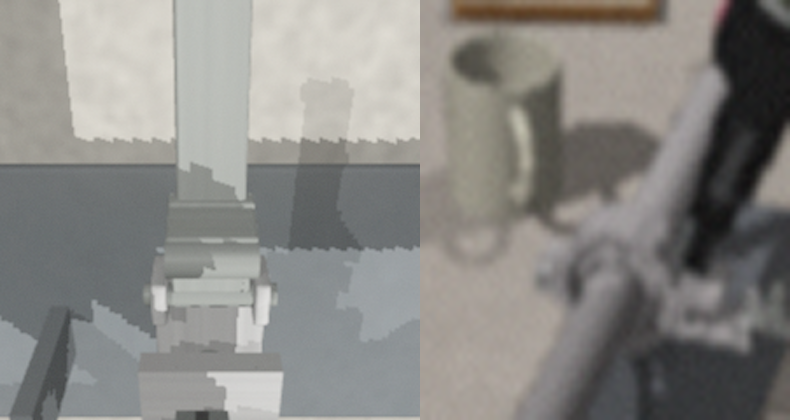

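```bash
python3 - <<'E'
from h import *
c=cam("wrist");o=manip.get_obs();print(np.round(o["force"],2))
for th in(0,.03,.06,.1,.2):
  d=np.array([-np.cos(th),0,np.sin(th)]);n=np.array([np.sin(th),0,np.cos(th)]);h=np.array([.631,-.002,.105])
  f=lambda P:np.round((proj(c,P)-[160,20])*1.75,0)
  print(th,"outer",f(h+.107*d+.009*n),"inner",f(h+.107*d+.001*n),"corners",f(h+.107*d+.009*n+[0,.018,0]),f(h+.107*d+.009*n-[0,.018,0]))
print("pivot",f(np.array([.5855-.074,-.002,.097])),"tabpt")
P=np.array([.5855-.074,-.002,.097])
for a in(1,1.2,1.3,1.4,1.5):
  l=.25+a;print(a,f(P+.076*np.array([-np.sin(l),0,np.cos(l)])),f(P+.058*np.array([-np.sin(l),.008,np.cos(l)])),f(P+.058*np.array([-np.sin(l),-.008,np.cos(l)])))
E
```

```text
[-8.77 -0.61 10.72]
0 outer [205. 379.] inner [205. 359.] corners [278. 379.] [132. 378.]
0.03 outer [205. 388.] inner [205. 367.] corners [280. 389.] [131. 387.]
0.06 outer [205. 398.] inner [205. 375.] corners [281. 399.] [130. 397.]
0.1 outer [205. 413.] inner [205. 388.] corners [283. 413.] [128. 412.]
0.2 outer [205. 453.] inner [205. 423.] corners [287. 454.] [124. 452.]
pivot [206. 299.] tabpt
1 [215. -18.] [215.  91.] [210.  90.]
1.2 [214. -50.] [214.  62.] [209.  62.]
1.3 [214. -56.] [214.  53.] [209.  53.]
1.4 [213. -56.] [213.  49.] [209.  49.]
1.5 [213. -52.] [213.  48.] [209.  47.]
```

The ear's edge is at rows 355–372, which matches a jaw angle of 0, so the ring is closed at about 11 N. I'll let go and move back above the latch tab.

Call:
apply_moves([
  [[0,0,-0.04],[0,0,0],0],
  [[0,0,-0.06],[0,0,0],0],
  [[0,0,-0.2],[0,0,0],0],
  [[0,0,-0.4],[0,0,0],0],
  [[0,0,-0.6],[0,0,0],0.3],
  [[0.4,0,-0.5],[0,0,0],0.6],
  [[0.4,0,-0.2],[0,0,0],0.6],
  [[0.2,0,0],[0,0,0],0.6],
  [[0,0,0],[0,0,0],0.6],
  [[0,0,0],[0,0,0],0.6],
])

```text
time: 14.95
position: [0.4589, -0.0033, 0.2095]
orientation: [0.174, -0.007, 0.985, 0.001]
force: [0.2, 0.5, -0.1]
finger_gap: 0.601
gripper_force: 0.0
```

```bash
python3 - <<'E'
from h import *
o=manip.get_obs();print(np.round(o["position"],4),np.round(o["force"],2),np.round(o["joint_positions"],2),np.round(rot(o).apply([0,0,1]),3))
w=manip.read_camera("wrist");s=manip.read_camera("side");t=manip.read_camera("top")
for c in("wrist","side","top"):
  print(c,[(n,[(np.round(d["rect"]).tolist(),round(d["conf"],2)) for d in manip.spot_in(c,n)][:2]) for n in("latch","ear")])
cw,cs,ct=cam("wrist"),cam("side"),cam("top")
P=np.array([.5855-.074,-.003,.097])
for a in(1,1.2,1.3,1.4,1.5):
  l=.25+a;e=P+.076*np.array([-np.sin(l),0,np.cos(l)]);print(a,np.round(e,3),[np.round(proj(c,e)) for c in(cw,cs,ct)])
a=cv2.resize(w[:,100:460],(360,420));b=cv2.resize(s[180:250,250:330],(430,376),interpolation=cv2.INTER_CUBIC)
b=cv2.copyMakeBorder(b,0,44,0,0,cv2.BORDER_CONSTANT)
cv2.imwrite("pics/c3.png",np.hstack([a,b]))
E
```

```text
[ 0.4589 -0.0033  0.2095] [ 0.15  0.55 -0.06] [ 0.85 -0.3  -0.81  2.16 -0.3   0.86  1.77] [ 0.343  0.005 -0.939]
wrist [('latch', [([261.0, 128.0, 31.0, 95.0], 0.76), ([287.0, 317.0, 142.0, 81.0], 0.68)]), ('ear', [([254.0, 247.0, 48.0, 97.0], 0.73)])]
side [('latch', [([293.0, 215.0, 22.0, 15.0], 0.46)]), ('ear', [([223.0, 197.0, 93.0, 102.0], 0.69), ([255.0, 204.0, 38.0, 16.0], 0.6)])]
top [('latch', [([277.0, 227.0, 6.0, 17.0], 0.41)]), ('ear', [([272.0, 190.0, 14.0, 38.0], 0.93), ([273.0, 228.0, 8.0, 15.0], 0.37)])]
1 [ 0.439 -0.003  0.121] [array([277., 156.]), array([315., 219.]), array([280., 251.])]
1.2 [ 0.436 -0.003  0.106] [array([277., 141.]), array([316., 223.]), array([280., 252.])]
1.3 [ 0.436 -0.003  0.099] [array([277., 135.]), array([316., 225.]), array([280., 252.])]
1.4 [ 0.436 -0.003  0.091] [array([277., 131.]), array([316., 227.]), array([281., 252.])]
1.5 [ 0.437 -0.003  0.083] [array([277., 128.]), array([315., 229.]), array([281., 252.])]
```

View pics/c3.png

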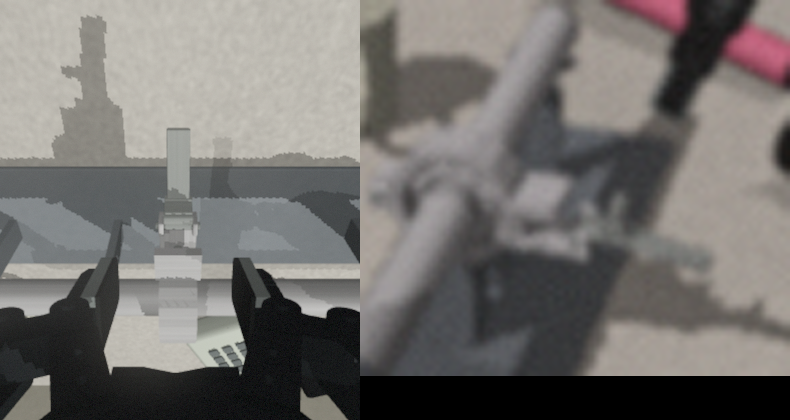

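```bash
cat >> h.py <<'E'
def tabtcp(a,t):
    l=.25+a; p=np.array([.5115-.058*np.sin(l),.097+.058*np.cos(l)])
    return (*(p+.002*np.array([-np.sin(t),-np.cos(t)])),t)
E
python3 - <<'E'
from h import *
o=manip.get_obs();e=tabtcp(1.43,-.15);print(e)
w=[(e[0],e[1]+.1,-.25),(e[0],e[1]+.08,-.15)]+[(e[0],e[1]+k,-.15) for k in(.055,.03,.01,0)]
traj(o,w)
E
```

```text
(np.float64(0.4541443705374587), np.float64(0.0887012262142154), -0.15)
[[[0.23, 0.0, 0.37], [0.01, 0.84, 0.03], 0], [[0.1, 0.0, 0.38], [0.0, 0.83, 0.0], 0], [[0.07, 0.0, 0.5], [0.0, 0.0, 0.0], 0], [[0.08, 0.0, 0.49], [0.0, 0.0, 0.0], 0], [[0.06, 0.0, 0.4], [0.0, 0.0, 0.0], 0], [[0.03, 0.0, 0.19], [0.0, 0.0, 0.0], 0]]
```

Call:
apply_moves([
  [[0.23,0,0.37],[0,0.84,0.03],0.6],
  [[0.1,0,0.38],[0,0.83,0],0.6],
  [[0.07,0,0.5],[0,0,0],0.6],
  [[0.08,0,0.49],[0,0,0],0.6],
  [[0.06,0,0.4],[0,0,0],0.6],
  [[0.03,0,0.19],[0,0,0],0.6],
  [[0,0,0],[0,0,0],0.6],
  [[0,0,0],[0,0,0],0.6],
])

```text
time: 16.2
position: [0.4541, -0.0033, 0.0893]
orientation: [0.075, -0.005, 0.997, 0.001]
force: [0.5, 0.2, 0.6]
finger_gap: 0.6
gripper_force: 0.0
```

Call:
apply_moves([
  [[0,0,0],[0,0,0],0],
  [[0,0,0],[0,0,0],0],
  [[0,0,0],[0,0,0],0],
  [[0,0,0],[0,0,0],0],
  [[0,0,0],[0,0,0],0],
  [[0,0,0],[0,0,0],0],
  [[0,0,0],[0,0,0],0],
])

```text
time: 16.9
position: [0.4542, -0.0019, 0.0896]
orientation: [0.075, -0.006, 0.997, 0.001]
force: [-2.1, 7.1, 4.0]
finger_gap: 0.172
gripper_force: 58.4
```

```bash
python3 - <<'E'
from h import *
o=manip.get_obs();print(np.round(o["position"],4),np.round(o["force"],2),np.round(o["ft_torque"],2),np.round(o["joint_positions"],2),np.round(rot(o).apply([0,0,1]),3))
w=[tabtcp(a,-.15+(1.43-a)*.9) for a in np.linspace(1.43,.73,13)[1:]]
traj(o,w)
E
```

```text
[ 0.4542 -0.0019  0.0896] [-2.11  7.06  4.03] [1.38 0.49 0.21] [ 0.88  0.11 -1.    2.15  0.15  0.79  1.38] [ 0.15   0.004 -0.989]
[[[0.0, -0.03, -0.05], [0.02, 0.44, 0.01], 0], [[0.0, 0.0, -0.07], [0.0, 0.44, 0.0], 0], [[-0.01, 0.0, -0.07], [0.0, 0.44, 0.0], 0], [[0.0, 0.0, -0.06], [0.0, 0.44, 0.0], 0], [[0.0, 0.0, -0.07], [0.0, 0.43, 0.0], 0], [[-0.01, 0.0, -0.07], [0.0, 0.44, 0.0], 0], [[0.0, 0.0, -0.06], [0.0, 0.44, 0.0], 0], [[-0.01, 0.0, -0.07], [0.0, 0.44, 0.0], 0], [[0.0, 0.0, -0.07], [0.0, 0.43, 0.0], 0], [[-0.01, 0.0, -0.07], [0.0, 0.44, 0.0], 0], [[-0.01, 0.0, -0.06], [0.0, 0.44, 0.0], 0], [[0.0, 0.0, -0.07], [0.0, 0.44, 0.0], 0]]
```

Call:
apply_moves([
  [[0,0.03,-0.05],[0,0.44,0],0],
  [[0,0,-0.07],[0,0.44,0],0],
  [[0,0,-0.07],[0,0.44,0],0],
  [[0,0,-0.07],[0,0.44,0],0],
  [[0,0,0],[0,0,0],0],
])

```text
time: 17.4
position: [0.454, -0.0015, 0.1024]
orientation: [-0.031, -0.005, 1.0, 0.001]
force: [0.6, -0.8, 2.5]
finger_gap: 0.171
gripper_force: 59.4
```

Call:
apply_moves([
  [[-0.01,0,-0.07],[0,0.43,0],0],
  [[0,0,-0.07],[0,0.44,0],0],
  [[-0.01,0,-0.06],[0,0.44,0],0],
  [[-0.01,0,-0.07],[0,0.44,0],0],
  [[0,0,-0.07],[0,0.43,0],0],
  [[-0.01,0,-0.07],[0,0.44,0],0],
  [[-0.01,0,-0.06],[0,0.44,0],0],
  [[0,0,-0.07],[0,0.44,0],0],
  [[0,0,0],[0,0,0],0],
])

```text
time: 18.3
position: [0.4618, -0.0015, 0.1268]
orientation: [-0.239, -0.005, 0.971, 0.0]
force: [-1.5, 0.1, -2.1]
finger_gap: 0.173
gripper_force: 59.0
```

```bash
python3 - <<'E'
from h import *
o=manip.get_obs();print(np.round(o["position"],4),np.round(o["force"],2),np.round(o["ft_torque"],2),np.round(o["joint_positions"],2),np.round(rot(o).apply([0,0,1]),3))
w=manip.read_camera("wrist");s=manip.read_camera("side")
a=cv2.resize(w[:,100:460],(360,420));b=cv2.resize(s[180:250,250:330],(430,376),interpolation=cv2.INTER_CUBIC)
b=cv2.copyMakeBorder(b,0,44,0,0,cv2.BORDER_CONSTANT)
cv2.imwrite("pics/c4.png",np.hstack([a,b]))
E
```

```text
[ 0.4618 -0.0015  0.1268] [-1.52  0.1  -2.05] [ 0.02 -0.35 -0.13] [ 0.57  0.6  -0.86  1.63  0.3   1.59  1.21] [-0.464 -0.002 -0.886]
```

View pics/c4.png

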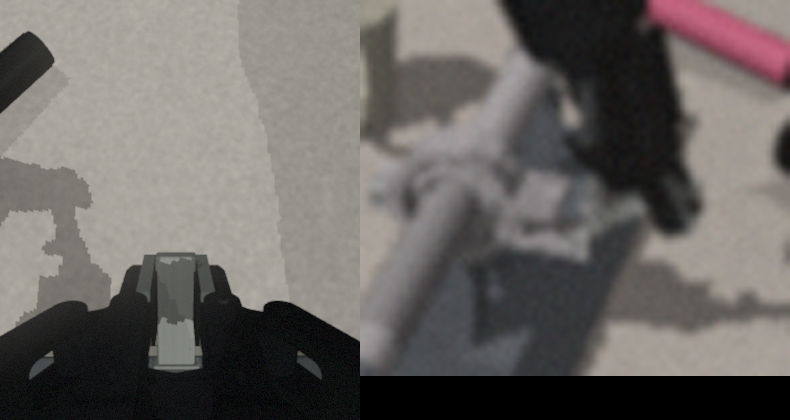

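The tab is held between the pads at (178,310) and the latch is at about 0.75 rad. I'll regrip with the tool upright for the rest of the swing.

```bash
python3 - <<'E'
from h import *
o=manip.get_obs()
traj(o,[tabtcp(.75,t) for t in np.linspace(.48,-.02,7)[1:]])
o["orientation"]=down(np.pi+YAW,-.02).as_quat(scalar_first=True);o["position"]=[tabtcp(.75,-.02)[0],-.0015,tabtcp(.75,-.02)[1]]
print()
traj(o,[tabtcp(a,-.02+(.75-a)*.85) for a in np.r_[np.linspace(.75,.3,9)[1:],np.linspace(.3,0,10)[1:]]])
E
```

```text
[[[-0.01, -0.03, 0.01], [0.01, -0.69, 0.01], 0], [[0.0, 0.0, 0.0], [0.0, -0.69, 0.0], 0], [[0.0, 0.0, 0.0], [0.0, -0.7, 0.0], 0], [[-0.01, 0.0, 0.0], [0.0, -0.69, 0.0], 0], [[0.0, 0.0, 0.0], [0.0, -0.69, 0.0], 0], [[0.0, 0.0, 0.0], [0.0, -0.7, 0.0], 0]]

[[[-0.04, -0.03, -0.05], [0.0, 0.4, 0.0], 0], [[-0.03, 0.0, -0.06], [0.0, 0.4, 0.0], 0], [[-0.04, 0.0, -0.05], [0.0, 0.4, 0.0], 0], [[-0.04, 0.0, -0.05], [0.0, 0.39, 0.0], 0], [[-0.03, 0.0, -0.05], [0.0, 0.4, 0.0], 0], [[-0.04, 0.0, -0.05], [0.0, 0.4, 0.0], 0], [[-0.04, 0.0, -0.06], [0.0, 0.4, 0.0], 0], [[-0.04, 0.0, -0.05], [0.0, 0.4, 0.0], 0], [[-0.02, 0.0, -0.03], [0.0, 0.23, 0.0], 0], [[-0.03, 0.0, -0.03], [0.0, 0.24, 0.0], 0], [[-0.02, 0.0, -0.03], [0.0, 0.24, 0.0], 0], [[-0.02, 0.0, -0.03], [0.0, 0.23, 0.0], 0], [[-0.03, 0.0, -0.03], [0.0, 0.24, 0.0], 0], [[-0.02, 0.0, -0.03], [0.0, 0.23, 0.0], 0], [[-0.02, 0.0, -0.03], [0.0, 0.24, 0.0], 0], [[-0.03, 0.0, -0.02], [0.0, 0.24, 0.0], 0], [[-0.02, 0.0, -0.03], [0.0, 0.23, 0.0], 0]]
```

Call:
apply_moves([
  [[0,0,0],[0,0,0],0.5],
  [[0,0,0],[0,0,0],0.5],
  [[0,0,0],[0,0,0],0.5],
  [[-0.01,0,0.01],[0,-0.69,0],0.5],
  [[0,0,0],[0,-0.69,0],0.5],
  [[0,0,0],[0,-0.7,0],0.5],
  [[-0.01,0,0],[0,-0.69,0],0.5],
  [[0,0,0],[0,-0.69,0],0.5],
  [[0,0,0],[0,-0.7,0],0.5],
  [[0,0,0],[0,0,0],0.5],
])

```text
time: 19.4
position: [0.4614, -0.0026, 0.1269]
orientation: [0.01, -0.005, 1.0, -0.001]
force: [-0.1, -0.6, 0.7]
finger_gap: 0.504
gripper_force: 0.0
```

Call:
apply_moves([
  [[0,0,0],[0,0,0],0],
  [[0,0,0],[0,0,0],0],
  [[0,0,0],[0,0,0],0],
  [[0,0,0],[0,0,0],0],
  [[0,0,0],[0,0,0],0],
  [[0,0,0],[0,0,0],0],
])

```text
time: 20.0
position: [0.4629, -0.0013, 0.1269]
orientation: [0.008, -0.005, 1.0, 0.001]
force: [-4.0, 0.5, 8.7]
finger_gap: 0.17
gripper_force: 58.5
```

Call:
apply_moves([
  [[-0.04,0,-0.05],[0,0.4,0],0],
  [[-0.03,0,-0.06],[0,0.4,0],0],
  [[-0.04,0,-0.05],[0,0.4,0],0],
  [[-0.04,0,-0.05],[0,0.39,0],0],
  [[-0.03,0,-0.05],[0,0.4,0],0],
  [[-0.04,0,-0.05],[0,0.4,0],0],
  [[-0.04,0,-0.06],[0,0.4,0],0],
  [[0,0,0],[0,0,0],0],
])

```text
time: 20.8
position: [0.4768, -0.0011, 0.1425]
orientation: [-0.162, -0.005, 0.987, 0.0]
force: [-9.3, -1.8, 7.2]
finger_gap: 0.17
gripper_force: 60.1
```

Call:
apply_moves([
  [[-0.02,0,-0.07],[0,0.4,0],0],
  [[-0.01,0,-0.04],[0,0.23,0],0],
  [[0,0,0],[0,0,0],0],
])

```text
time: 21.1
position: [0.4807, -0.0012, 0.1456]
orientation: [-0.197, -0.005, 0.98, 0.0]
force: [-0.9, 1.5, -17.0]
finger_gap: 0.167
gripper_force: 59.1
```

Call:
apply_moves([
  [[-0.02,0,-0.03],[0,0.24,0],0],
  [[-0.02,0,-0.03],[0,0.24,0],0],
  [[0,0,0],[0,0,0],0],
])

```text
time: 21.4
position: [0.4836, -0.0012, 0.1475]
orientation: [-0.225, -0.005, 0.974, 0.0]
force: [0.1, 3.3, -25.2]
finger_gap: 0.169
gripper_force: 59.4
```

```bash
cat >> h.py <<'E'
def lat():
    o=manip.get_obs();p=np.array(o["position"])-.002*rot(o).apply([0,0,1]);r=(p-[.5115,0,.097])[[0,2]]
    l=np.arctan2(-r[0],r[1]);F=np.array(o["force"])[[0,2]]
    print("a %.3f rad %.4f Ftan %.1f Frad %.1f"%(l-.25,np.hypot(*r),F@[np.cos(l),np.sin(l)],F@[-np.sin(l),np.cos(l)]),"t",o["time"],"tool",np.round(rot(o).apply([0,0,1]),3),np.round(o["ft_torque"],2))
E
python3 -c "
from h import *
lat()"
```

```text
a 0.226 rad 0.0589 Ftan -11.5 Frad -22.4 t 21.4 tool [-0.438 -0.002 -0.899] [ 0.63 -2.29 -0.24]
```

Call:
apply_moves([
  [[-0.03,0,0],[0,0.12,0],0],
  [[-0.02,0,-0.01],[0,0.12,0],0],
  [[0,0,0],[0,0,0],0],
])

```text
time: 21.7
position: [0.4855, -0.0012, 0.1484]
orientation: [-0.239, -0.005, 0.971, -0.0]
force: [-4.3, 3.5, -19.0]
finger_gap: 0.168
gripper_force: 59.9
```

```bash
python3 -c "
from h import *
lat()"
```

```text
a 0.191 rad 0.0588 Ftan -12.0 Frad -15.3 t 21.7 tool [-0.464 -0.003 -0.886] [ 0.73 -0.75 -0.37]
```

Call:
apply_moves([
  [[-0.03,0,-0.01],[0,0.18,0],0],
  [[-0.02,0,-0.02],[0,0.18,0],0],
  [[-0.02,0,-0.02],[0,0.18,0],0],
  [[0,0,0],[0,0,0],0],
])

```text
time: 22.1
position: [0.4891, -0.0011, 0.15]
orientation: [-0.271, -0.006, 0.962, -0.001]
force: [-12.1, 3.4, -7.4]
finger_gap: 0.168
gripper_force: 60.6
```

```bash
python3 -c "
from h import *
lat()"
```

```text
a 0.122 rad 0.0588 Ftan -13.9 Frad -2.5 t 22.1 tool [-0.522 -0.005 -0.853] [ 0.53  1.18 -0.33]
```

Call:
apply_moves([
  [[-0.02,0,-0.03],[0,0.2,0],0],
  [[-0.02,0,-0.02],[0,0.2,0],0],
  [[-0.02,0,-0.03],[0,0.2,0],0],
  [[0,0,0],[0,0,0],0],
])

```text
time: 22.5
position: [0.4939, -0.001, 0.1519]
orientation: [-0.306, -0.006, 0.952, -0.001]
force: [-11.1, 1.9, -6.8]
finger_gap: 0.172
gripper_force: 60.2
```

```bash
python3 -c "
from h import *
lat()"
```

```text
a 0.033 rad 0.0589 Ftan -12.6 Frad -3.4 t 22.5 tool [-0.582 -0.005 -0.813] [ 0.53  1.09 -0.49]
```

Call:
apply_moves([
  [[-0.02,0,-0.02],[0,0.15,0],0],
  [[-0.01,0,-0.02],[0,0.12,0],0],
  [[0,0,0],[0,0,0],0],
])

```text
time: 22.8
position: [0.496, -0.0011, 0.1526]
orientation: [-0.321, -0.006, 0.947, -0.001]
force: [-13.3, 2.7, -8.4]
finger_gap: 0.171
gripper_force: 60.2
```

```bash
python3 -c "
from h import *
lat()"
```

```text
a -0.005 rad 0.0589 Ftan -15.0 Frad -4.9 t 22.8 tool [-0.608 -0.006 -0.794] [ 0.6   1.25 -0.63]
```

Call:
apply_moves([
  [[-0.01,0,-0.02],[0,0.08,0],0],
  [[0,0,0],[0,0,0],0],
])

```text
time: 23.0
position: [0.4973, -0.001, 0.1529]
orientation: [-0.325, -0.006, 0.946, -0.001]
force: [-12.6, 3.4, -9.5]
finger_gap: 0.171
gripper_force: 59.5
```

```bash
python3 -c "
from h import *
lat()"
```

```text
a -0.029 rad 0.0589 Ftan -14.4 Frad -6.5 t 23.0 tool [-0.615 -0.006 -0.789] [ 0.74  0.48 -0.58]
```

Call:
apply_moves([
  [[-0.01,0,-0.02],[0,0.1,0],0],
  [[0,0,0],[0,0,0],0],
])

```text
time: 23.2
position: [0.4985, -0.0011, 0.1532]
orientation: [-0.331, -0.006, 0.944, -0.001]
force: [-11.7, 4.2, -11.5]
finger_gap: 0.167
gripper_force: 59.2
```

Call:
apply_moves([
  [[-0.01,0,-0.02],[0,0.1,0],0],
  [[0,0,0],[0,0,0],0],
])

```text
time: 23.4
position: [0.4994, -0.0011, 0.1535]
orientation: [-0.336, -0.006, 0.942, -0.001]
force: [-12.4, 2.9, -12.6]
finger_gap: 0.17
gripper_force: 59.2
```

```bash
python3 -c "
from h import *
lat()"
```

```text
a -0.066 rad 0.0590 Ftan -14.5 Frad -10.2 t 23.4 tool [-0.634 -0.006 -0.774] [ 0.65  0.06 -0.41]
```

Call:
apply_moves([
  [[-0.02,0,-0.01],[0,0.06,0],0],
  [[0,0,0],[0,0,0],0],
])

```text
time: 23.6
position: [0.5001, -0.001, 0.1536]
orientation: [-0.34, -0.006, 0.94, -0.001]
force: [-13.7, 3.6, -11.2]
finger_gap: 0.167
gripper_force: 59.3
```

Call:
apply_moves([
  [[-0.02,0,-0.01],[0,0.06,0],0],
  [[0,0,0],[0,0,0],0],
])

```text
time: 23.8
position: [0.5014, -0.001, 0.1538]
orientation: [-0.343, -0.006, 0.939, -0.001]
force: [-13.7, 3.4, -6.8]
finger_gap: 0.17
gripper_force: 59.0
```

```bash
python3 -c "
from h import *
lat()"
```

```text
a -0.100 rad 0.0590 Ftan -14.5 Frad -4.6 t 23.8 tool [-0.645 -0.006 -0.764] [ 0.58  1.05 -0.34]
```

Call:
apply_moves([
  [[-0.015,0,-0.01],[0,0.06,0],0],
  [[0,0,0],[0,0,0],0],
])

```text
time: 24.0
position: [0.5021, -0.001, 0.1539]
orientation: [-0.347, -0.006, 0.938, -0.001]
force: [-14.9, 3.7, -6.1]
finger_gap: 0.169
gripper_force: 59.1
```

Call:
apply_moves([
  [[-0.015,0,-0.01],[0,0.06,0],0],
  [[0,0,0],[0,0,0],0],
])

```text
time: 24.2
position: [0.5027, -0.0009, 0.154]
orientation: [-0.351, -0.006, 0.936, -0.001]
force: [-16.9, 3.6, -4.0]
finger_gap: 0.168
gripper_force: 59.2
```

```bash
python3 - <<'E'
from h import *
lat()
w=manip.read_camera("wrist");s=manip.read_camera("side")
a=cv2.resize(w[:,100:460],(360,420));b=cv2.resize(s[170:240,240:320],(430,376),interpolation=cv2.INTER_CUBIC)
b=cv2.copyMakeBorder(b,0,44,0,0,cv2.BORDER_CONSTANT)
cv2.imwrite("pics/c5.png",np.hstack([a,b]))
E
```

```text
a -0.124 rad 0.0590 Ftan -17.2 Frad -1.8 t 24.2 tool [-0.657 -0.007 -0.754] [ 0.56  1.97 -0.36]
```

Call:
apply_moves([
  [[-0.015,0,-0.01],[0,0,0],0],
  [[0,0,0],[0,0,0],0],
])

```text
time: 24.5
position: [0.5036, -0.0009, 0.154]
orientation: [-0.351, -0.006, 0.936, -0.001]
force: [-17.3, 3.4, -3.2]
finger_gap: 0.171
gripper_force: 58.9
```

Call:
apply_moves([
  [[-0.015,0,-0.01],[0,0,0],0],
  [[0,0,0],[0,0,0],0],
])

```text
time: 24.7
position: [0.5038, -0.0009, 0.154]
orientation: [-0.352, -0.006, 0.936, -0.002]
force: [-21.0, 3.2, -2.3]
finger_gap: 0.171
gripper_force: 58.8
```

Call:
apply_moves([
  [[-0.015,0,-0.01],[0,0,0],0],
  [[0,0,0],[0,0,0],0],
  [[0,0,0],[0,0,0],0],
])

```text
time: 25.0
position: [0.504, -0.0009, 0.154]
orientation: [-0.353, -0.006, 0.936, -0.002]
force: [-25.1, 4.2, -1.6]
finger_gap: 0.17
gripper_force: 58.8
```

Call:
apply_moves([
  [[0.02,0,0.01],[0,0,0],0],
  [[0,0,0],[0,0,0],0.5],
  [[0,0,0],[0,0,0],0.5],
  [[0,0,0],[0,0,0],0.5],
  [[0,0,0],[0,0,0],0.5],
  [[0,0,-0.3],[0,0,0],0.5],
  [[0,0,-0.6],[0,0,0],0.5],
  [[0,0,-0.9],[0,0,0],0.5],
  [[0,0,-0.9],[0,-0.9,0],0.5],
  [[0,0,-0.9],[0,-0.9,0],0.5],
  [[0,0,0],[0,-0.9,0],0.5],
  [[0,0,0],[0,0,0],0.5],
])

```text
time: 26.2
position: [0.6086, -0.0011, 0.2784]
orientation: [-0.193, -0.004, 0.981, -0.001]
force: [-0.4, 0.3, 0.1]
finger_gap: 0.501
gripper_force: 0.0
```

```bash
python3 - <<'E'
from h import *
o=manip.get_obs();print(np.round(o["position"],4),np.round(rot(o).apply([0,0,1]),2))
ims={c:manip.read_camera(c) for c in("wrist","side","top")}
for c in ims:
  print(c,[(n,[(np.round(d["rect"]).tolist(),round(d["conf"],2)) for d in manip.spot_in(c,n)][:2]) for n in("latch","ear","tube")])
cs=[cam(c) for c in ims]
for ax in(.5855,.588):
 for a in(-.05,0,.1,.2,.3):
  l=.25+a;P=np.array([ax-.074,-.001,.097]);u=np.array([-np.sin(l),0,np.cos(l)]);v=np.array([np.cos(l),0,np.sin(l)])
  e=P+.076*u+.004*v
  print(ax,a,[np.round(proj(c,e)) for c in cs])
for c,n,r in(("wrist","w9",None),):
  pass
g=cv2.cvtColor(ims["side"],cv2.COLOR_BGR2GRAY)[185:232,255:315]
print("\n".join("".join(" .:-=+*#%@"[int(v)*10//256] for v in r) for r in g))
E
```

```text
[ 0.6086 -0.0011  0.2784] [-0.38 -0.   -0.93]
wrist [('latch', [([264.0, 124.0, 24.0, 59.0], 0.73)]), ('ear', [([258.0, 178.0, 39.0, 124.0], 0.61)]), ('tube', [([37.0, 227.0, 224.0, 34.0], 0.76), ([50.0, 2.0, 147.0, 127.0], 0.76)])]
side [('latch', []), ('ear', [([252.0, 204.0, 36.0, 18.0], 0.69)]), ('tube', [([329.0, 197.0, 49.0, 45.0], 0.79), ([270.0, 182.0, 24.0, 28.0], 0.7)])]
top [('latch', [([273.0, 221.0, 9.0, 10.0], 0.5)]), ('ear', [([272.0, 198.0, 6.0, 28.0], 0.68), ([180.0, 272.0, 28.0, 34.0], 0.33)]), ('tube', [([107.0, 232.0, 54.0, 57.0], 0.94), ([350.0, 253.0, 18.0, 19.0], 0.68)])]
0.5855 -0.05 [array([278., 130.]), array([296., 201.]), array([279., 228.])]
0.5855 0 [array([278., 126.]), array([297., 202.]), array([279., 230.])]
0.5855 0.1 [array([278., 117.]), array([299., 203.]), array([279., 232.])]
0.5855 0.2 [array([278., 110.]), array([302., 204.]), array([279., 235.])]
0.5855 0.3 [array([278., 103.]), array([304., 205.]), array([279., 237.])]
0.588 -0.05 [array([278., 134.]), array([295., 201.]), array([279., 227.])]
0.588 0 [array([278., 129.]), array([296., 201.
[... 2413 characters left out ...]
=-----:::::::::::--=+***+**+*
*+++++**+++==--::::--==========----==-::::::::::-=++***++*+*
**++++**+++==--::::-=====----------==--::::::::--=+*****+**+
*++++**+++==--::::::======-==----==++=-::::::::-=++*********
*+++**++++==--::::::-===+=++=======++=-:::::::--=+**********
+++++*+++==--:::::::---==+++===+++==+-::::::::-=+***********
+++*+*+++=---::::::::::------==+++=+=-:::::::--=+***********
++***+++==--:::::::::::::::::-----===-:::::::--=+++*********
+++*++++=---::::::::....::::::::::----:::::::--===+++*******
+++++++==--:::::...::.::::::::::::::::::::::------==+++*****
+++=====--::::::..::::.:::::::::::::::::::::--------=++*****
+++===----::--::...:::.::::::::::::::::::::---------==++++**
```

The latch held after release: the detected tab top at wrist row 124 is near the shut prediction of 126–129. I'll do a light check push from the -x side to confirm it is on its stop with no spring-back.

```bash
python3 - <<'E'
from h import *
o=manip.get_obs()
traj(o,[(.575,.285,.28),(.54,.285,.17),(.50,.285,.06),(.465,.275,0),(.455,.25,0),(.455,.21,0),(.455,.18,0),(.455,.165,0)])
E
```

```text
[[[0.7, 0.0, 0.07], [0.0, -0.97, -0.02], 0], [[0.67, 0.0, 0.19], [0.0, -0.92, 0.0], 0], [[0.79, 0.0, 0.14], [0.0, -0.92, 0.0], 0], [[0.68, 0.0, 0.24], [0.0, -0.5, 0.0], 0], [[0.2, 0.0, 0.5], [0.0, 0.0, 0.0], 0], [[0.0, -0.01, 0.8], [0.0, 0.0, 0.0], 0], [[0.0, 0.0, 0.6], [0.0, 0.0, 0.0], 0], [[0.0, 0.0, 0.3], [0.0, 0.0, 0.0], 0]]
```

Call:
apply_moves([
  [[0.7,0,0.07],[0,-0.97,0],0],
  [[0.67,0,0.19],[0,-0.92,0],0],
  [[0.79,0,0.14],[0,-0.92,0],0],
  [[0.68,0,0.24],[0,-0.5,0],0],
  [[0.2,0,0.5],[0,0,0],0],
  [[0,0,0.8],[0,0,0],0],
  [[0,0,0.6],[0,0,0],0],
  [[0,0,0.3],[0,0,0],0],
  [[0,0,0],[0,0,0],0],
  [[0,0,0],[0,0,0],0],
])

```text
time: 27.8
position: [0.4625, -0.0022, 0.1687]
orientation: [-0.014, -0.005, 1.0, 0.001]
force: [0.5, 0.7, 0.3]
finger_gap: -0.001
gripper_force: 0.0
```

Call:
apply_moves([
  [[-0.2,0,0],[0,0,0],0],
  [[-0.15,0,0],[0,0,0],0],
  [[-0.06,0,0],[0,0,0],0],
  [[0,0,0],[0,0,0],0],
])

```text
time: 28.2
position: [0.4832, -0.002, 0.1676]
orientation: [-0.014, -0.005, 1.0, 0.001]
force: [0.1, 0.3, 0.9]
finger_gap: 0.001
gripper_force: 0.0
```

Call:
apply_moves([
  [[-0.02,0,0],[0,0,0],0],
  [[-0.02,0,0],[0,0,0],0],
  [[0,0,0],[0,0,0],0],
])

```text
time: 28.5
position: [0.4839, -0.002, 0.1673]
orientation: [-0.015, -0.005, 1.0, 0.001]
force: [-4.9, 1.0, 3.6]
finger_gap: 0.0
gripper_force: 2.8
```

Call:
apply_moves([
  [[-0.02,0,0],[0,0,0],0],
  [[-0.02,0,0],[0,0,0],0],
  [[0,0,0],[0,0,0],0],
])

```text
time: 28.8
position: [0.4847, -0.0021, 0.1673]
orientation: [-0.016, -0.005, 1.0, 0.001]
force: [-13.6, 0.3, 11.7]
finger_gap: -0.001
gripper_force: 7.0
```

Call:
apply_moves([
  [[-0.02,0,0],[0,0,0],0],
  [[0,0,0],[0,0,0],0],
])

```text
time: 29.0
position: [0.4851, -0.0021, 0.1673]
orientation: [-0.017, -0.005, 1.0, 0.001]
force: [-17.6, 0.3, 14.1]
finger_gap: 0.001
gripper_force: 9.3
```

Call:
apply_moves([
  [[-0.02,0,0],[0,0,0],0],
  [[0,0,0],[0,0,0],0],
])

```text
time: 29.2
position: [0.4854, -0.002, 0.1673]
orientation: [-0.018, -0.005, 1.0, 0.0]
force: [-22.9, 0.5, 18.2]
finger_gap: 0.002
gripper_force: 11.8
```

The force climbs at once with almost no travel, so the latch is on its stop. I'll back off and hand in.

Call:
apply_moves([
  [[0.1,0,0],[0,0,0],0],
  [[0.4,0,0],[0,0,0],0],
  [[0.3,0,-0.4],[0,0,0],0],
  [[0,0,-0.8],[0,0,0],0],
  [[0,0,-0.8],[0,0,0],0],
  [[0,0,-0.5],[0,0,0],0],
  [[0,0,0],[0,0,0],0],
  [[0,0,0],[0,0,0],0],
])

```text
time: 30.0
position: [0.4524, -0.0028, 0.2934]
orientation: [-0.013, -0.005, 1.0, 0.001]
force: [-0.4, -0.7, -0.4]
finger_gap: -0.001
gripper_force: 0.0
```

```bash
python3 - <<'E'
from h import *
o=manip.get_obs();print(np.round(o["position"],3),np.round(o["force"],1),o["time"])
manip.read_camera("top");print([(n,manip.spot_in("top",n)[:1]) for n in("latch","ear","phone")])
print(manip.sign_off())
E
```

```text
[ 0.452 -0.003  0.293] [-0.4 -0.7 -0.4] 30.0
[('latch', [{'rect': [204.5, 106.8, 69.4, 75.0], 'conf': 0.4}]), ('ear', [{'rect': [275.7, 186.7, 5.6, 14.2], 'conf': 0.54}]), ('phone', [{'rect': [206.7, 105.6, 67.6, 75.4], 'conf': 0.96}])]
the job is handed in; nothing more can be done
None
```

The rail is joined and handed in at about 30 s: flange pressed home with 8 N, ring closed, and latch shut on its stop (confirmed by a light push, peak about 25 N); the arm was clear of everything, and I did not go near the phone, mug or mouse.

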